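Set the measuring board's cursor to the index stop

TASK

On the fish-measuring board, set the sliding cursor to the stop that carries the upright pin: press down the pad in the middle of the cursor to free its brake, and keep it pressed while you push the cursor along the rail until it rests against that stop. Then take the hand away so that the pad springs up and the brake holds. Do it with the fingertips, without forcing the cursor along with its pad up, and leave the vial, the drip valve and the petri dish where they are.

Things in the scene. Friction and masses are not known exactly. Their poses are not given: they have to be found in the camera images.
- board: White measuring board fixed to the bench, 112 x 420 mm, its plate's top 14 mm above the bench, with a 26 mm wide aluminium rail along its middle (rail top 30 mm above the bench) and a scale of black ticks along its -x edge. Origin: centre of the underside, on the bench. Its y axis runs along the rail, z up. Its position and yaw (up to 0.35 rad either way) vary.
- cursor (a joint): Position of the cursor along the rail, in m: the cursor's centre lies at this y in the board's frame (x = 0 there); 0 is mid-board, it grows toward the board's +y. With the pad up a friction brake holds it against about 10 N; with the pad down by 1.5 mm or more it slides with about 1 N of friction and a light drag. The brake works again as soon as the pad comes up.
- cursor_mid (a point): Centre of the cursor, at the height of the upper face of its frame (50 mm above the bench). The cursor is an aluminium saddle over the rail, 92 mm across the rail and 92 mm along it: a frame round a black press pad, which stands up out of its middle. The end faces that meet the stops are 46 mm from this point along the rail.
- pad_top (a point): Centre of the pad's upper face, 56 mm above the bench when the pad is up. The pad is a flat black plate 56 x 56 mm, its top 6 mm above the frame round it when up and 1 mm above it at the bottom, with grip lines of rubber; a fingertip pressed on it carries it along by friction. It goes straight down.
- pad (a joint): How far the pad is pressed down, in m: about 0 when up, 0.005 at its bottom. Springy: it begins to move at about 9 N and takes about 13 N at the bottom; pressing anywhere on the pad does. It springs up when let go.
- pin_stop: The stop to go to: aluminium block clamped on the rail, 66 mm across and 24 mm along the rail, top 43 mm above the bench, with an upright 8 mm steel pin with a ball head on it, 87 mm above the bench in all; a small black clamp screw at its side. Origin: under its centre, on the bench, on the rail's line; axes as the board's. The cursor rests against it when their centres are 58 mm apart along the rail. Either side of the cursor; place varies. Rigid.
- plain_stop: The other stop, on the other side of the cursor: the same block without a pin. Not to be used.
- vial: Capped sample vial, 27 mm diameter, 68 mm tall, standing loose beyond the board; origin at the centre of its foot. Leave alone.
- drip_valve: Small black drip valve with a tap handle, 34 x 48 x 17 mm, lying loose in front of the board; origin at the centre of its underside. Leave alone.
- petri: Lidded petri dish, 91 mm diameter, 16 mm high, lying loose beyond the board; origin at the centre of its underside. Leave alone.

How it is judged:
On the way, in this order (a step that is already met when the one before it is completed fails the run):
1. the pad is pressed down while the cursor is still away from the stop (value of joint pad above 0.001 m and contact force between the fingers and cursor above 2 N and horizontal distance between cursor_mid and pin_stop above 0.07 m), for 0.05 s.
2. the cursor reaches the stop with the pin (horizontal distance between cursor_mid and pin_stop below 0.061 m), for 0.1 s.
At the end, for the whole second after the job is handed in: The cursor rests against the stop with the pin (gap under 3 mm), its pad is up (within 1 mm) and it is still; the vial stands, and vial, drip valve and petri dish are within 20 mm of where they were (horizontal distance between cursor_mid and pin_stop below 0.061 m and value of joint pad below 0.001 m and velocity of joint cursor between -0.005 and 0.005 m/s and distance of each of vial, drip_valve, petri from where it was at the start of the episode below 0.02 m and angle between vial's own z axis and vertical below 0.2 rad); the robot touches nothing.
It fails at once if the cursor is forced along (faster than 10 mm/s) with its pad up (value of joint pad below 0.0005 m and distance of cursor_mid from where it was at the start of the episode above 0.004 m and horizontal distance between cursor_mid and pin_stop above 0.064 m and (velocity of joint cursor above 0.01 m/s or velocity of joint cursor below -0.01 m/s)).
It fails at once if the vial, drip valve or petri dish is lifted or carried off (height (world z) of any of vial, drip_valve, petri above 0.02 m or distance of any of vial, drip_valve, petri from where it was at the start of the episode above 0.05 m).
It also fails if it takes over 35 s, if anything falls off the work surface, if the arm or the gripper's body presses on something with over 40 N, if the wrist force passes 120 N, or if a joint passes its speed limit or range.

ROBOT

A 6-joint arm with a two-finger parallel gripper is mounted at the origin on a cart in front of the work surface, level with it; the furniture and walls round the work are solid. World frame = base frame: x ahead of the robot, y to its left, z up, the work surface at z = 0. Lengths are in m, angles in rad, forces in N, time in s.
With the tool pointing down it reaches from about 0.3 to 0.875 m from the base axis. Payload 6.4 kg.
Tool frame: the origin (TCP) lies midway between the tips of the shut fingers; the grasp point (between the pads) lies 19 mm behind it; z points along the fingers, y is the line along which they close (so a half turn about z gives the same grasp; the last joint's range is limited). The gripper opens to 85 mm and grips with 20 to 120 N. Pads are 22 mm wide; open, the fingers measure 114 mm over their backs; the gripper's body (76 mm by 85 mm) begins 54 mm behind the grasp point. The pads swing forward as they close: fully open they stand 13 mm farther back than shut.
Start: joints at [-1.468, 0.181, 1.607, -0, 1.354, -0.206], TCP at [0.175, -0.548, 0.201] pointing down, gripper open.
Joint ranges: [-2.99, 2.99], [-0.89, 2.07], [0.3, 2.58], [-1.14, 4.28], [0, 2.63], [-3.12, 3.12]. Speed limits (rad/s): [2.57, 2.57, 3.01, 3.14, 3.14, 3.14].

INTERFACE

Orientations are given as a unit quaternion [w, x, y, z].
In Python, from bench import sensors, vision, ctrl gives the robot as it stands.
- The arm moves only by the tool carry_out, never from a script. Its argument "deltas" is text: rows parted by semicolons, each of 7 numbers parted by spaces: the shift along the tool's x, y, z in mm, then the turn, a rotation vector about the tool's x, y, z in rad, then the closure, from 0 (fully open) to 1 (shut). In form: tx ty tz ax ay az claw; .... A call has 1 to 12 rows; each row is the pose to reach, as a shift and turn from the pose commanded when the call began, along the tool's axes at that moment; what a row does not reach only later rows make up. A row lasts 1/8 s, in which the tool goes at most 62.5 mm and 10.7 degrees, less where a joint would pass 70% of its speed; a pose out of reach is approached as far as the arm can. A call with a gripper value outside its range is refused whole. The fingers move at their own pace and stop on an object; the grip force is fixed at half the most. Time passes only in rows, so rows that repeat a pose let the fingers close. It gives the time, the measured TCP pose, the force, the opening and the grip force at its end, in the units of the state.
- sensors.get_obs(): the state, without advancing time (a new reading comes with each control period).
- vision.camera(name): name is "side" or "top" or "wrist"; returns the picture (420x560x3 uint8, blue, green, red); there is no depth.
- vision.camera_model(name): a dict with "K" (3x3 intrinsics, pixels), "extrinsics" (4x4, takes a point from world to camera coordinates); the wrist camera has in their place "hand_eye" (4x4, takes a point from camera to tool coordinates, whose origin is the TCP and whose axes are the flange's). Camera axes: x right, y down, z forward; pixel columns grow to the right and rows downward; lengths in m; the calibration is good to about 2 mm. A picture is of the moment at which its call begins: read the wrist's pose just before it. camera_model takes no time and is no camera call.
- ctrl.hand_in(): hands the job in; it is judged then, once.
The state is a dict: "time_s": time; "q": joint angles; "dq": joint speeds; "joint_efforts": joint torques, N m; "eef_pos": TCP position; "eef_rot": TCP orientation; "wrist_force": force on the tool from outside, world axes, zero at the start; "torque": the same for the moment, N m; "opening": opening from 0.0 (shut) to 1.0 (fully open); "grasp_force": force on a finger pad.
Only numpy, scipy, OpenCV 4.12 (cv2) and the standard library are available. Lean on these libraries where they do the work, as an engineer would, in place of code of your own. Each camera call takes 0.05 s, during which the arm holds its last target. There are 200 camera calls.

## Working session

There is one attempt and no reset: what is moved stays moved. The work goes in short steps, Python scripts to look and compute and a tool call to move; the robot and the scene stay as the last step left them, time stands still between calls to the robot, and variables do not carry over. Pictures are saved under pics/ and viewed, at most 10 in all, crops included, and the job is handed in when it is done.

Besides the shell and the picture viewer there is one more tool, called by a JSON object that holds its "method" and its "body", one argument or row to a line. carry_out: Moves the arm, as the interface text tells. Its arguments: {"type":"object","properties":{"deltas":{"type":"string"}},"required":["deltas"]}

```bash
mkdir -p pics; python3 - <<'E'
from bench import sensors, vision
import cv2, numpy as np
o=sensors.get_obs(); print(o['time_s'],o['eef_pos'],o['eef_rot'],o['opening'])
for n in ('top','side'):
    cv2.imwrite(f'pics/{n}0.png',vision.camera(n)); m=vision.camera_model(n); print(n,np.round(m['K'],1).tolist(),np.round(m['extrinsics'],4).tolist())
E
```

```text
0.0 [ 0.17468594 -0.54719741  0.19969193] [-8.63932863e-04  9.88105910e-01  1.53772437e-01  3.88781493e-05] 1.003393797169631
top [[437.1, 0.0, 284.2], [0.0, 437.1, 212.4], [0.0, 0.0, 1.0]] [[-0.0056, -0.9998, 0.0196, -0.002], [-0.993, 0.0033, -0.1182, 0.6003], [0.1181, -0.0201, -0.9928, 0.8546], [0.0, 0.0, 0.0, 1.0]]
side [[470.5, 0.0, 291.6], [0.0, 470.5, 210.4], [0.0, 0.0, 1.0]] [[0.3217, 0.9467, -0.0142, -0.2057], [0.6, -0.2155, -0.7704, -0.3168], [-0.7324, 0.2393, -0.6374, 1.3509], [0.0, 0.0, 0.0, 1.0]]
```

View pics/top0.png

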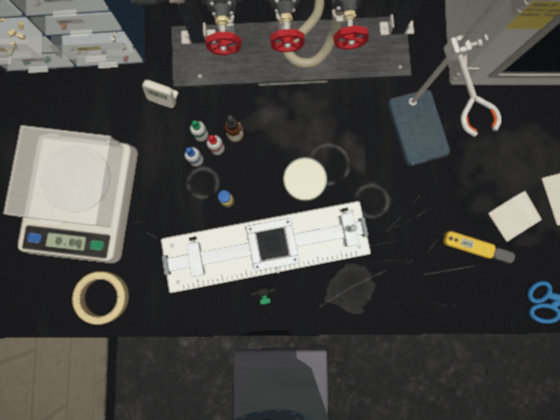

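View pics/side0.png

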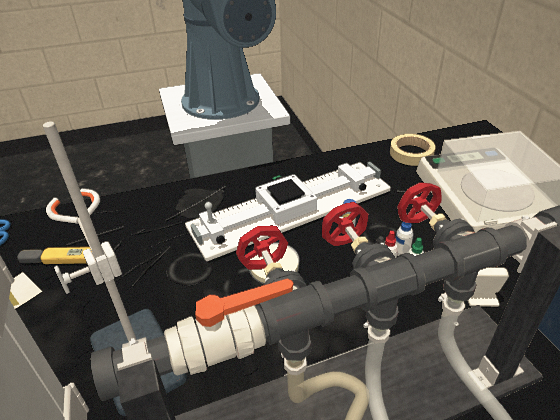

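The top view shows the board running along image x, with the pad near (273,244) and the stop with the pin at the right end, near (350,229), which is the -y side. The side view confirms it, with the pin's ball at about (209,206).

```bash
cat > h.py <<'E'
import numpy as np, cv2
from bench import vision
def ray(n,uv):
    m=vision.camera_model(n);E=np.array(m['extrinsics']);d=E[:3,:3].T@np.linalg.inv(m['K'])@np.r_[uv,1.]
    return -E[:3,:3].T@E[:3,3],d
def onz(n,uv,z):
    c,d=ray(n,uv);return c+d*(z-c[2])/d[2]
E
python3 - <<'E'
from h import *
t=cv2.imread('pics/top0.png');s=cv2.imread('pics/side0.png')
g=cv2.cvtColor(t,6)
def show(m,name):
    for c in cv2.findContours(m,cv2.RETR_CCOMP,2)[0]:
        a=cv2.contourArea(c)
        if a<200: continue
        r=cv2.minAreaRect(c)
        if 150<r[0][0]<370 and 190<r[0][1]<300: print(name,a,np.round(r[0],1),np.round(r[1],1),r[2])
        if 150<r[0][0]<370 and 190<r[0][1]<300 and a>8000:
            P=[onz('top',p,.014) for p in cv2.boxPoints(r)]; print(np.round(P,4).tolist()); print('ctr',np.mean(P,0))
            e=P[0]-P[1];f=P[1]-P[2];print(np.linalg.norm(e),np.linalg.norm(f))
        elif a<3000 and 150<r[0][0]<370 and 190<r[0][1]<300:
            print(np.round([onz('top',p,.055) for p in cv2.boxPoints(r)],4).tolist(),onz('top',r[0],.055))
show(cv2.inRange(g,120,255),'white')
show(cv2.inRange(g,0,80),'dark')
a=cv2.resize(t[185:305,150:380],None,fx=3.4,fy=3.4,interpolation=2)
b=cv2.resize(s[160:270,175:405],None,fx=3.4,fy=3.4,interpolation=2)
cv2.imwrite('pics/crops.png',np.vstack([a,b])[:,:800][:, :][:600] if 0 else cv2.resize(np.vstack([a,b]),(590,590)))
cv2.imwrite('pics/topc.png',a)
cv2.imwrite('pics/sidec.png',b)
E
```

```text
white 11069.5 [264.8 246.4] [ 55.7 206.2] 79.2156982421875
[[0.5497, 0.2544, 0.014], [0.6289, -0.1664, 0.014], [0.5144, -0.185, 0.014], [0.4386, 0.2302, 0.014]]
ctr [0.53291    0.03330419 0.014     ]
0.42817264345915435 0.11596755181040266
white 855.0 [272.2 243.8] [30.4 30.3] 79.2156982421875
[[0.5597, 0.0546, 0.055], [0.5707, -0.0044, 0.055], [0.5117, -0.0152, 0.055], [0.5009, 0.0433, 0.055]] [0.5356091 0.0196208 0.055    ]
dark 680.5 [272.  243.6] [27.3 27.1] 79.2156982421875
[[0.5575, 0.0515, 0.055], [0.5674, -0.0013, 0.055], [0.5144, -0.0111, 0.055], [0.5048, 0.0414, 0.055]] [0.5359329  0.02015111 0.055     ]
dark 197184.5 [279.5 209.5] [419. 559.] 90.0
[[1.072, 0.6131, 0.014], [1.0806, -0.6246, 0.014], [0.1851, -0.5521, 0.014], [0.1986, 0.5518, 0.014]]
ctr [ 0.63408944 -0.00294921  0.014     ]
1.237697611484395 0.8984004663523444
dark 11749.0 [264.5 246.7] [ 58.6 209.2] 79.24903106689453
[[0.5516, 0.2587, 0.014], [0.6317, -0.1685, 0.014], [0.5112, -0.188, 0.014], [0.4346, 0.2333, 0.014]]
ctr [0.53228479 0.03390448 0.014     ]
0.4346878359653748 0.12204756967300275
```

View pics/topc.png

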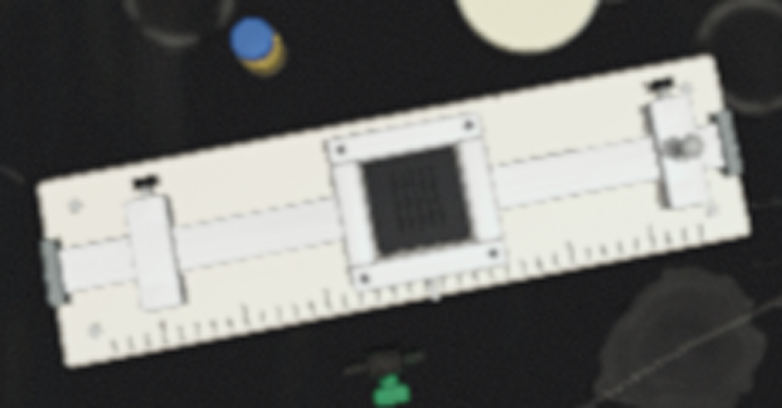

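View pics/sidec.png

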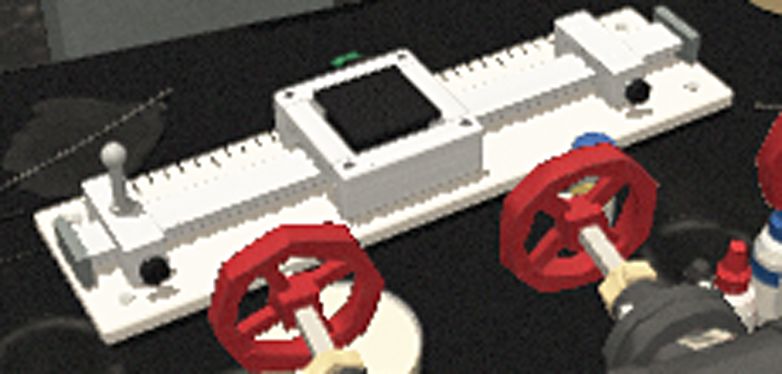

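The crops show the block with the pin centred at top-image pixel (350.3,229.7), and its ball at about (208.2,204.7) in the side view. The vial, petri dish and valve are clear of the rail line.

```bash
python3 - <<'E'
from h import *
from bench import sensors
from scipy.spatial.transform import Rotation as R
pad=onz('top',(272.1,243.7),.056); print('pad',pad,'stop',onz('top',(350.3,229.7),.043))
# ball, two views
A=[];b=[]
for n,uv in (('top',(150+675/3.4,185+147/3.4)),('side',(175+113/3.4,160+152/3.4))):
    c,d=ray(n,uv);d/=np.linalg.norm(d);P=np.eye(3)-np.outer(d,d);A.append(P);b.append(P@c)
print('ball',np.linalg.lstsq(np.vstack(A),np.hstack(b),rcond=None)[0], onz('side',(175+113/3.4,160+152/3.4),.083))
print('pad side',onz('side',(175+376/3.4,160+107/3.4),.056))
o=sensors.get_obs();w,x,y,z=o['eef_rot'];Q=R.from_quat([x,y,z,w])
T=np.r_[pad[:2],.12]-o['eef_pos'];print('tool shift mm',Q.inv().apply(T)*1e3, Q.as_matrix().round(3))
E
```

```text
pad [0.53568902 0.01989048 0.056     ] stop [ 0.56373654 -0.1376556   0.043     ]
ball [ 0.56342029 -0.13077357  0.07751284] [ 0.56944887 -0.133757    0.083     ]
pad side [0.54554762 0.02040857 0.056     ]
tool shift mm [ 516.22856293 -430.48966794   80.60597058] [[ 0.953  0.304 -0.   ]
 [ 0.304 -0.953  0.002]
 [ 0.    -0.002 -1.   ]]
```

{"method": "carry_out", "body": {
  "deltas": "517 -430 50 0 0 0.125 1; 517 -430 50 0 0 0.125 1; 517 -430 50 0 0 0.125 1; 517 -430 50 0 0 0.125 1; 517 -430 50 0 0 0.125 1; 517 -430 50 0 0 0.125 1; 517 -430 50 0 0 0.125 1; 517 -430 50 0 0 0.125 1; 517 -430 50 0 0 0.125 1; 517 -430 50 0 0 0.125 1; 517 -430 50 0 0 0.125 1; 517 -430 50 0 0 0.125 1"
}}

```text
time_s: 1.6
eef_pos: [0.5371, 0.022, 0.1497]
eef_rot: [-0.0, 0.996, 0.094, -0.001]
wrist_force: [0.3, 0.4, -0.7]
opening: 0.002
grasp_force: 0.0
```

{"method": "carry_out", "body": {
  "deltas": "0 0 45 0 0 0 1; 0 0 75 0 0 0 1; 0 0 85 0 0 0 1; 0 0 88 0 0 0 1; 0 0 88 0 0 0 1"
}}

```text
time_s: 2.22
eef_pos: [0.5375, 0.0185, 0.0637]
eef_rot: [0.0, 0.996, 0.092, 0.001]
wrist_force: [0.6, -0.2, 0.1]
opening: -0.0
grasp_force: 0.0
```

```bash
python3 - <<'E'
from bench import vision
import cv2,numpy as np
cv2.imwrite('pics/w1.png',np.hstack([vision.camera('wrist')[:, :],cv2.resize(vision.camera('side')[140:280,180:400],None,fx=3,fy=3)])[:, :1220]); i=cv2.imread('pics/w1.png'); cv2.imwrite('pics/w1.png',cv2.resize(i,(800,275)))
E
```

```text
(no output)
```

View pics/w1.png

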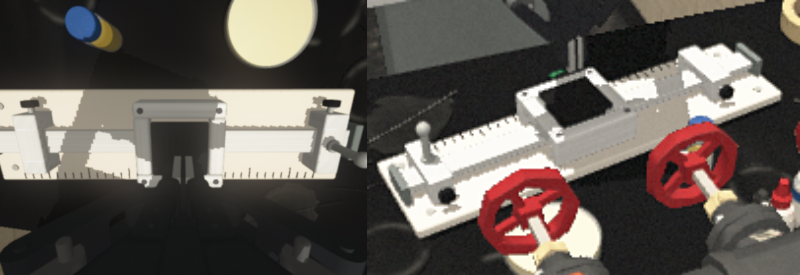

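The wrist view has the tips near the pad's lower half, around (183,160). In the side view they look behind the pad, so I'll check by projection.

```bash
python3 - <<'E'
from h import *
from bench import sensors
p=np.array(sensors.get_obs()['eef_pos']);print(p)
for n in ('side','top'):
    m=vision.camera_model(n);E=np.array(m['extrinsics'])
    for q in (p,p+[0,0,.05]):
        c=m['K']@(E[:3,:3]@q+E[:3,3]);print(n,c[:2]/c[2])
cv2.imwrite('pics/s2.png',cv2.resize(vision.camera('side')[60:260,160:420],None,fx=3,fy=3))
m=vision.camera_model('wrist');H=np.linalg.inv(m['hand_eye'])
for q in ([0,0,0],[0,0,.008],[-.028,0,.008],[.028,0,.008],[0,.028,.008]):
    c=m['K']@(H@np.r_[q,1])[:3];print('w',c[:2]/c[2])
cv2.imwrite('pics/w2.png',vision.camera('wrist'))
E
```

```text
[0.53766109 0.01863933 0.06394224]
side [283.38009767 186.12663531]
side [282.71008604 164.86790989]
top [272.706488   242.49536616]
top [272.53241868 241.14511309]
w [278.40536178 233.12190118]
w [278.4292634  228.51511437]
w [278.43062809 267.8862193 ]
w [278.42778723 185.92797092]
w [322.00890623 228.53728845]
```

View pics/s2.png

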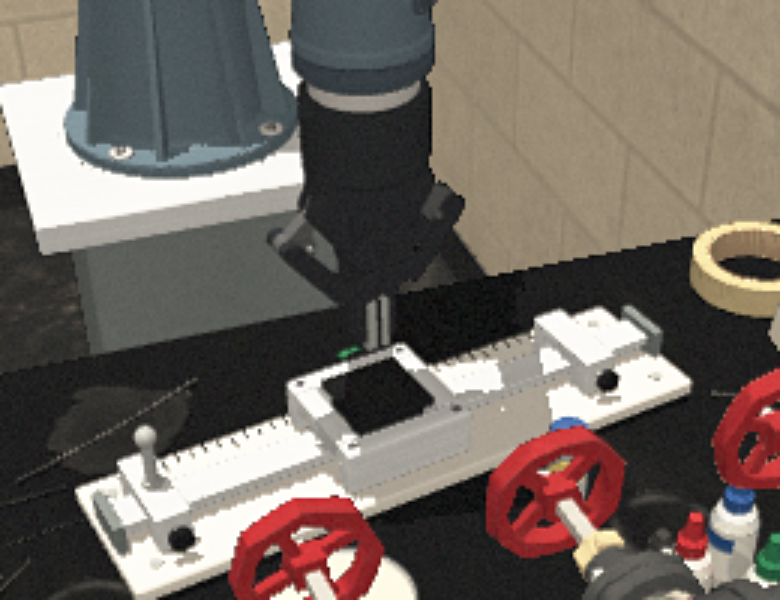

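View pics/w2.png

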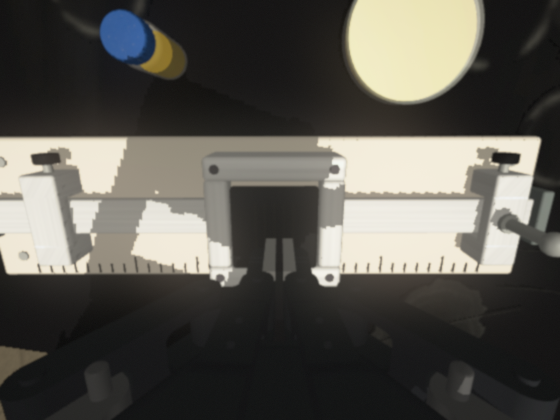

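The projected TCP matches: tips at (278,235) in the wrist view, and the pad's far edge at row 186 as predicted. The tips are over the centre of the pad, so I'll press gently.

{"method": "carry_out", "body": {
  "deltas": "0 0 3 0 0 0 1; 0 0 6 0 0 0 1; 0 0 8 0 0 0 1; 0 0 10 0 0 0 1; 0 0 10 0 0 0 1; 0 0 10 0 0 0 1"
}}

```text
time_s: 3.18
eef_pos: [0.5366, 0.019, 0.0526]
eef_rot: [-0.0, 0.996, 0.092, -0.0]
wrist_force: [-0.2, -0.1, 0.8]
opening: -0.001
grasp_force: 0.0
```

{"method": "carry_out", "body": {
  "deltas": "0 0 1.5 0 0 0 1; 0 0 1.5 0 0 0 1; 0 0 3 0 0 0 1; 0 0 3 0 0 0 1"
}}

```text
time_s: 3.68
eef_pos: [0.5365, 0.019, 0.0495]
eef_rot: [-0.0, 0.996, 0.092, -0.0]
wrist_force: [0.0, 0.0, -0.0]
opening: 0.002
grasp_force: 0.0
```

```bash
python3 - <<'E'
from h import *
from bench import sensors
o=sensors.get_obs();print(o['eef_pos'],o['wrist_force'],o['torque'],o['joint_efforts'])
a=cv2.resize(vision.camera('side')[120:230,220:340],None,fx=3.6,fy=3.6,interpolation=2)
b=cv2.resize(vision.camera('wrist')[130:300,180:380],None,fx=1.9,fy=2.33,interpolation=2)
b=cv2.resize(b,(380,a.shape[0]))
cv2.imwrite('pics/c3.png',np.hstack([a,b])[:,:800])
E
```

```text
[0.53650369 0.01897039 0.04945599] [ 0.0180159   0.02838089 -0.03117669] [-0.01856832  0.0483087   0.03678783] [-9.66003689e-03 -4.37003231e+01 -2.90853721e+01 -4.90611237e-04
 -1.97791157e-02  8.84365988e-06]
```

View pics/c3.png

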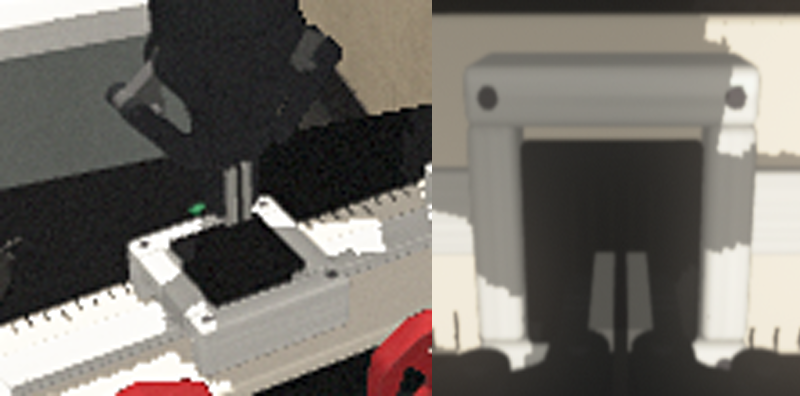

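The grey finger ends still project above the pad's surface and there is no force yet, so the tips are higher than the reported z. I'll descend in small steps and watch the force.

{"method": "carry_out", "body": {
  "deltas": "0 0 1.5 0 0 0 1; 0 0 3 0 0 0 1; 0 0 3 0 0 0 1"
}}

```text
time_s: 4.15
eef_pos: [0.5365, 0.019, 0.0464]
eef_rot: [-0.0, 0.996, 0.092, -0.0]
wrist_force: [-0.2, -0.2, -0.1]
opening: 0.001
grasp_force: 0.0
```

{"method": "carry_out", "body": {
  "deltas": "0 0 1.5 0 0 0 1; 0 0 3 0 0 0 1; 0 0 3 0 0 0 1"
}}

```text
time_s: 4.53
eef_pos: [0.5364, 0.019, 0.0434]
eef_rot: [-0.0, 0.996, 0.092, -0.0]
wrist_force: [-0.3, 0.2, 0.4]
opening: 0.001
grasp_force: 0.0
```

```bash
python3 - <<'E'
from h import *
g=lambda i:(255*(i/255.)**.4).astype(np.uint8)
a=cv2.resize(g(vision.camera('side'))[140:220,240:330],(400,356),interpolation=2)
b=cv2.resize(g(vision.camera('wrist'))[130:320,180:380],(375,356),interpolation=2)
cv2.imwrite('pics/c4.png',np.hstack([a,b]))
E
```

```text
(no output)
```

View pics/c4.png

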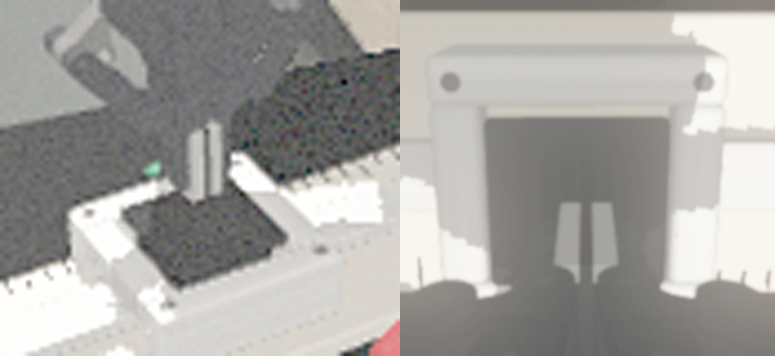

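The boosted picture shows the grey finger ends at side pixel (286,185) and wrist pixel (278,238). They are still short of the pad's centre at side (286,192). I'll triangulate the real tip.

```bash
python3 - <<'E'
from h import *
from bench import sensors
from scipy.spatial.transform import Rotation as R
o=sensors.get_obs();w,x,y,z=o['eef_rot'];Q=R.from_quat([x,y,z,w]).as_matrix();p=np.array(o['eef_pos']);print(p,o['wrist_force'])
m=vision.camera_model('wrist');H=np.array(m['hand_eye'])
print('cam in tool',H[:3,3],'fwd',H[:3,2])
def wr(uv):
    d=H[:3,:3]@np.linalg.inv(m['K'])@np.r_[uv,1.];return p+Q@H[:3,3],Q@d
for side_bias in (0,-2.5):
    A=[];b=[]
    for c,d in (ray('side',(286.2,185+side_bias)),wr((278,238))):
        d=d/np.linalg.norm(d);P=np.eye(3)-np.outer(d,d);A.append(P);b.append(P@c)
    s=np.linalg.lstsq(np.vstack(A),np.hstack(b),rcond=None);print('tip',s[0],s[1])
# pad far edge row, corners & pin in wrist image at assumed heights
W=vision.camera('wrist')
def on(uv,z):
    c,d=wr(uv);return c+d*(z-c[2])/d[2]
k=130/1
f=lambda u,v:(180+u*200/375,130+v*190/356)
for n,uv,z in (('padfarL',(487,118),.056),('padfarR',(669,118),.056),('screwL',(450-400,82),.05),('screwR',(703-400,82),.05)):
    u,v=uv; u=u-400 if u>400 else u
    print(n,on(f(u,v),z))
E
```

```text
[0.53662746 0.0189749  0.04355652] [ 0.94737145  0.09566047 -1.09978597]
cam in tool [ 0.06848619  0.0003361  -0.17302305] fwd [-2.70186945e-01 -4.76765731e-04  9.62807763e-01]
tip [0.54527542 0.02133224 0.07158134] [1.19189723e-06]
tip [0.54801165 0.0212916  0.07922376] [1.59272065e-08]
padfarL [0.55949454 0.05235926 0.056     ]
padfarR [ 5.69299165e-01 -2.37878399e-04  5.60000000e-02]
screwL [0.56682506 0.06557179 0.05      ]
screwR [ 0.58071331 -0.00894865  0.05      ]
```

The real tips come out at about z 0.07, some 25 mm behind the reported TCP, while the pad and board positions agree between views. I'll shift to the pad's trailing half, for clearance from the pin, and go on down.

{"method": "carry_out", "body": {
  "deltas": "-5 -10 0 0 0 0 1; -5 -10 4 0 0 0 1; -5 -10 6 0 0 0 1; -5 -10 6 0 0 0 1"
}}

```text
time_s: 5.18
eef_pos: [0.5297, 0.0279, 0.0373]
eef_rot: [-0.0, 0.996, 0.092, -0.0]
wrist_force: [0.1, -0.0, -0.7]
opening: 0.002
grasp_force: 0.0
```

{"method": "carry_out", "body": {
  "deltas": "0 0 1.5 0 0 0 1; 0 0 3 0 0 0 1; 0 0 3 0 0 0 1"
}}

```text
time_s: 5.55
eef_pos: [0.5298, 0.0278, 0.0344]
eef_rot: [-0.0, 0.996, 0.092, -0.0]
wrist_force: [0.6, -0.1, 0.0]
opening: 0.003
grasp_force: 0.0
```

{"method": "carry_out", "body": {
  "deltas": "0 0 1 0 0 0 1; 0 0 2 0 0 0 1; 0 0 2 0 0 0 1"
}}

```text
time_s: 5.92
eef_pos: [0.5298, 0.0279, 0.0325]
eef_rot: [-0.0, 0.996, 0.092, -0.0]
wrist_force: [-0.5, -0.0, 0.4]
opening: 0.002
grasp_force: 0.0
```

{"method": "carry_out", "body": {
  "deltas": "0 0 1 0 0 0 1; 0 0 2 0 0 0 1; 0 0 2 0 0 0 1"
}}

```text
time_s: 6.3
eef_pos: [0.5298, 0.0279, 0.0305]
eef_rot: [-0.0, 0.996, 0.092, -0.0]
wrist_force: [0.6, 0.6, -0.3]
opening: -0.001
grasp_force: 0.0
```

{"method": "carry_out", "body": {
  "deltas": "0 0 1 0 0 0 1; 0 0 2 0 0 0 1; 0 0 2 0 0 0 1"
}}

```text
time_s: 6.68
eef_pos: [0.5298, 0.0279, 0.0285]
eef_rot: [-0.0, 0.996, 0.092, -0.0]
wrist_force: [0.6, -0.2, 0.9]
opening: -0.003
grasp_force: 0.0
```

{"method": "carry_out", "body": {
  "deltas": "0 0 1 0 0 0 1; 0 0 2 0 0 0 1; 0 0 2 0 0 0 1"
}}

```text
time_s: 7.05
eef_pos: [0.5298, 0.0279, 0.0265]
eef_rot: [-0.0, 0.996, 0.092, -0.0]
wrist_force: [0.1, -0.7, -0.1]
opening: 0.002
grasp_force: 0.0
```

```bash
python3 - <<'E'
from h import *
from bench import sensors
o=sensors.get_obs();print(o['eef_pos'],o['wrist_force'],o['q'],o['joint_efforts'])
g=cv2.cvtColor(vision.camera('side'),6)
print(g[172:206,282:300])
E
```

```text
[0.52979796 0.02788755 0.02648377] [ 0.05851178 -0.68413302 -0.07841295] [-1.71321687e-01  3.12297570e-01  1.84070360e+00  6.18516490e-06
  9.88795619e-01  1.21571623e+00] [-6.97930431e-03 -4.36975050e+01 -2.78052664e+01 -4.41977154e-04
 -1.24709029e-02  1.99708478e-05]
[[ 27  35  39  34  37  40  40  47  84 135  77  35  35  13  12  18  26  19]
 [ 33  38  29  29  27  33  69  32  76 131 135  48  36  17  29  17  18  23]
 [ 30  37  35  31  51  91 136  58  44 135 137  46  35  26  12  17  26  17]
 [ 38  31  40  30 118 133 136  57  47 129 133  43  26 113  47   5  19  16]
 [ 36  33  33  31 118 132 133  53  45 132 135  42  19 252 169  49   1  15]
 [ 35  35  37  30 114 128 130  64  50 131 136  43  12 243 255 171  40   7]
 [ 27  36  35  26 112 133 132  83  48 133 134  39  21 229 243 255 151  45]
 [ 33  35  33  34  93 125 133  81  48 132 138  42  19 242 255 255 255 148]
 [ 33  34  40  28  92 130 133  84  42 133 135  59  26 127 155 154 152 163]
 [ 27  38  35  34  96 122 135  86  26 133 129  64  21 136 162 158 156 158]
 [ 40  36  27  32 113 126 134  83  21 129 135  61  31 165 167 160 160 155]
 [ 3
[... 1021 characters left out ...]
 22  28  23  22  24  23]
 [ 14  36  20  21  21  20  27  25  25  30  26  24  20  30  23  28  18  24]
 [ 27  13  23  22  24  21  29  20  19  22  26  22  16  16  25  34  56  86]
 [ 30  27  27  26  30  25  24  26  23  14  21  20  23  59  81  91 165 162]
 [ 17  26  22  15  28  27  12  13  20  22  56  61  84 163 162 157 157 156]
 [ 18  23  25  22  25  14  28  45  59  79 159 169 161 158 156 158 159 161]
 [ 21  15  20  28  26  63  83 126 172 161 157 158 159 161 158 159 162 167]
 [ 28  28  55  78  95 170 165 158 157 157 161 162 162 167 161 169 173 177]
 [ 91  92 164 164 158 157 160 158 160 163 162 168 168 170 177 182 185 175]
 [170 158 155 156 162 158 165 166 165 167 170 176 178 183 175 169 164 163]]
```

The side-view pixels put the tip ends at row 188, with contact expected near row 190, so about 5 mm remain.

{"method": "carry_out", "body": {
  "deltas": "0 0 1 0 0 0 1; 0 0 2 0 0 0 1; 0 0 2 0 0 0 1"
}}

```text
time_s: 7.48
eef_pos: [0.5301, 0.0279, 0.0253]
eef_rot: [0.0, 0.996, 0.092, 0.0]
wrist_force: [-2.6, -0.6, 6.6]
opening: -0.001
grasp_force: 3.4
```

{"method": "carry_out", "body": {
  "deltas": "0 0 1 0 0 0 1; 0 0 2 0 0 0 1; 0 0 2 0 0 0 1"
}}

```text
time_s: 7.85
eef_pos: [0.5302, 0.0279, 0.0236]
eef_rot: [0.0, 0.996, 0.092, 0.0]
wrist_force: [-4.2, 0.8, 9.9]
opening: 0.0
grasp_force: 5.0
```

Contact has begun, at 10 N. I'll press on towards the bottom of the pad.

{"method": "carry_out", "body": {
  "deltas": "0 0 1 0 0 0 1; 0 0 2 0 0 0 1; 0 0 3 0 0 0 1; 0 0 3 0 0 0 1"
}}

```text
time_s: 8.35
eef_pos: [0.5303, 0.0278, 0.0209]
eef_rot: [0.0, 0.996, 0.092, 0.0]
wrist_force: [-3.4, 0.5, 12.2]
opening: -0.0
grasp_force: 6.1
```

{"method": "carry_out", "body": {
  "deltas": "0 0 1 0 0 0 1; 0 0 1.5 0 0 0 1; 0 3 1.5 0 0 0 1; 0 7 1.5 0 0 0 1; 0 12 1.5 0 0 0 1; 0 17 1.5 0 0 0 1; 0 22 1.5 0 0 0 1; 0 27 1.5 0 0 0 1; 0 32 1.5 0 0 0 1; 0 36 1.5 0 0 0 1; 0 40 1.5 0 0 0 1; 0 40 1.5 0 0 0 1"
}}

```text
time_s: 9.85
eef_pos: [0.538, -0.0124, 0.0202]
eef_rot: [0.001, 0.996, 0.092, 0.0]
wrist_force: [-7.4, -1.5, 16.9]
opening: 0.001
grasp_force: 8.6
```

```bash
python3 - <<'E'
from h import *
from bench import sensors
o=sensors.get_obs();print(o['eef_pos'],o['wrist_force'])
t=vision.camera('top');cv2.imwrite('pics/t5.png',t);cv2.imwrite('pics/s5.png',cv2.resize(vision.camera('side')[60:260,160:420],None,fx=3,fy=3))
g=cv2.cvtColor(vision.camera('side'),6)
s0=cv2.cvtColor(cv2.imread('pics/side0.png'),6)
for i in (s0,g):
    for c in cv2.findContours(cv2.inRange(i[150:225,200:330],0,75),cv2.RETR_CCOMP,2)[0]:
        if cv2.contourArea(c)>200: r=cv2.minAreaRect(c);print(np.array(r[0])+[200,150],r[1],cv2.contourArea(c))
E
```

```text
[ 0.53796082 -0.01240418  0.02022078] [-7.36883916 -1.51371319 16.93777915]
[285.75 191.25] (20.554807662963867, 33.520145416259766) 524.0
[262.10924149 174.7261467 ] (39.383705139160156, 141.94776916503906) 3657.5
[264.47502899 180.27601814] (61.334163665771484, 130.21778869628906) 4711.5
```

View pics/s5.png

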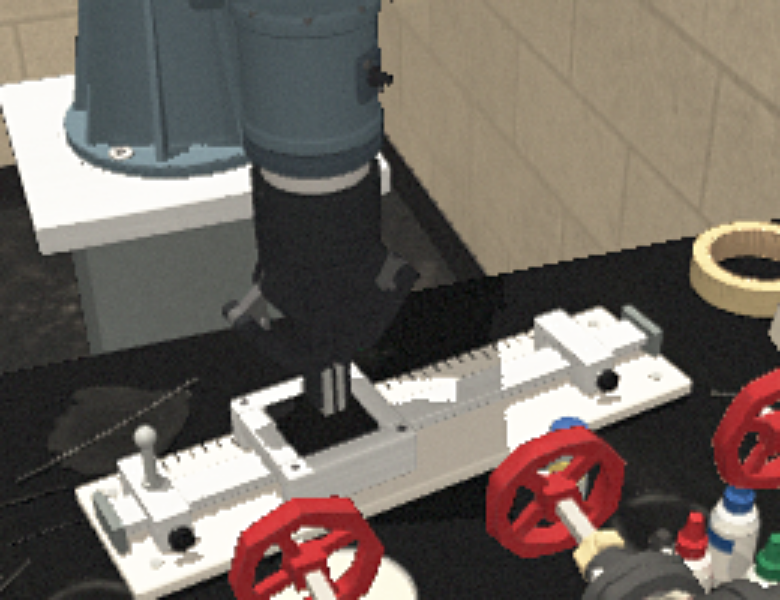

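The side view shows the cursor carried along the rail with the fingers on the pad and the gap to the pin roughly halved. The gripper's body is clear of the pin. I'll continue, slowing near the stop.

{"method": "carry_out", "body": {
  "deltas": "0 3 0 0 0 0 1; 0 8 0 0 0 0 1; 0 13 0 0 0 0 1; 0 18 0 0 0 0 1; 0 23 0 0 0 0 1; 0 28 0 0 0 0 1; 0 33 0 0 0 0 1; 0 38 0 0 0 0 1; 0 42 0 0 0 0 1; 0 45 0 0 0 0 1; 0 47 0 0 0 0 1; 0 47 0 0 0 0 1"
}}

```text
time_s: 11.5
eef_pos: [0.5465, -0.0586, 0.0202]
eef_rot: [0.001, 0.996, 0.092, 0.0]
wrist_force: [-5.8, -0.7, 16.1]
opening: -0.003
grasp_force: 8.2
```

{"method": "carry_out", "body": {
  "deltas": "0 1 0 0 0 0 1; 0 2 0 0 0 0 1; 0 3 0 0 0 0 1; 0 4 0 0 0 0 1; 0 5 0 0 0 0 1; 0 5 0 0 0 0 1"
}}

```text
time_s: 12.25
eef_pos: [0.5474, -0.0633, 0.0202]
eef_rot: [0.001, 0.996, 0.092, 0.0]
wrist_force: [-6.3, -0.6, 17.1]
opening: -0.006
grasp_force: 8.3
```

{"method": "carry_out", "body": {
  "deltas": "0 1 0 0 0 0 1; 0 2 0 0 0 0 1; 0 3 0 0 0 0 1; 0 4 0 0 0 0 1; 0 4 0 0 0 0 1"
}}

```text
time_s: 12.88
eef_pos: [0.5481, -0.0673, 0.0202]
eef_rot: [0.001, 0.996, 0.092, 0.0]
wrist_force: [-5.4, -0.5, 16.5]
opening: 0.001
grasp_force: 8.2
```

{"method": "carry_out", "body": {
  "deltas": "0 1 0 0 0 0 1; 0 2 0 0 0 0 1; 0 3 0 0 0 0 1; 0 3 0 0 0 0 1"
}}

```text
time_s: 13.38
eef_pos: [0.5487, -0.0702, 0.0202]
eef_rot: [0.001, 0.996, 0.092, 0.0]
wrist_force: [-4.7, -0.8, 15.9]
opening: -0.002
grasp_force: 8.2
```

{"method": "carry_out", "body": {
  "deltas": "0 1 0 0 0 0 1; 0 2 0 0 0 0 1; 0 3 0 0 0 0 1; 0 3 0 0 0 0 1"
}}

```text
time_s: 13.88
eef_pos: [0.5489, -0.0718, 0.0202]
eef_rot: [-0.0, 0.996, 0.092, 0.0]
wrist_force: [-7.8, 4.1, 20.0]
opening: -0.001
grasp_force: 9.5
```

{"method": "carry_out", "body": {
  "deltas": "0 1 0 0 0 0 1; 0 2 0 0 0 0 1; 0 3 0 0 0 0 1; 0 3 0 0 0 0 1"
}}

```text
time_s: 14.38
eef_pos: [0.549, -0.0723, 0.0202]
eef_rot: [-0.002, 0.996, 0.092, -0.0]
wrist_force: [-7.1, 14.2, 23.2]
opening: -0.0
grasp_force: 11.5
```

The cursor is at the stop: the sideways force rose to 14 N and the tool stopped moving. I'll relax the push slightly, then lift straight off.

{"method": "carry_out", "body": {
  "deltas": "0 -2 0 0 0 0 1; 0 -2 -4 0 0 0 1; 0 -2 -9 0 0 0 1; 0 -2 -16 0 0 0 1; 0 -2 -30 0 0 0 1; 0 -2 -70 0 0 0 1; 0 -2 -120 0 0 0 1; 0 -2 -140 0 0 0 1; 0 -2 -140 0 0 0 1"
}}

```text
time_s: 15.5
eef_pos: [0.5502, -0.0741, 0.1607]
eef_rot: [0.001, 0.996, 0.092, 0.002]
wrist_force: [0.8, 0.2, -0.3]
opening: 0.0
grasp_force: 0.0
```

```bash
python3 - <<'E'
from h import *
from bench import sensors
o=sensors.get_obs();print(o['time_s'],o['eef_pos'],o['wrist_force'])
g=cv2.cvtColor(vision.camera('side'),6); s0=cv2.cvtColor(cv2.imread('pics/side0.png'),6)
for n,i in (('0',s0),('now',g)):
    for c in cv2.findContours(cv2.inRange(i[150:240,200:330],0,75),cv2.RETR_CCOMP,2)[0]:
        if 300<cv2.contourArea(c)<900:
            r=cv2.minAreaRect(c);p=np.array(r[0])+[200,150];print(n,p,r[1],onz('side',p,.056))
# dark gap row between cursor end face and stop block, along rail top/edge
print('ball-stop',onz('side',(208.2,204.7),.083))
E
```

```text
15.5 [ 0.55020594 -0.07406056  0.16068765] [ 0.80370406  0.21891848 -0.30602105]
0 [289.  227.5] (23.0, 80.0) [ 0.64823427 -0.00696168  0.056     ]
0 [285.75 191.25] (20.554807662963867, 33.520145416259766) [0.54497864 0.02092911 0.056     ]
now [289.  227.5] (80.0, 23.0) [ 0.64823427 -0.00696168  0.056     ]
now [239.09358978 207.70658112] (22.010881423950195, 32.975257873535156) [ 0.56367318 -0.07750484  0.056     ]
ball-stop [ 0.56941045 -0.13381393  0.083     ]
```

```bash
python3 -c "
from bench import ctrl; print(ctrl.hand_in())"
```

```text
the job is handed in; nothing more can be done
None
```

The cursor was slid about 100 mm with its pad held down until it met the pin stop, then the hand was lifted clear and the job handed in at 15.5 s; the side view afterwards put the cursor about 57 mm from the pin (58 mm is contact), and the hand-in gave no verdict.

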